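Set out three bolts in their stands by length

TASK

Pick out the three hex bolts standing on the bench among the nuts and the spacer, and set each one upright, head down as it is, flat in the recess of a wooden bolt stand: the longest bolt in the widest stand, the middle bolt in the middle-sized stand, the shortest bolt in the narrowest stand. Leave the spacer and the two nuts where they are.

Things in the scene. Friction and masses are not known exactly. Their poses are not given: they have to be found in the camera images.
- bolt_long: hex bolt standing on its head, shank up, 87 mm tall (longest of the three); dark grey steel. Head 9 mm high, 24 mm wide (collides as a 28 mm square); shank 14 mm across (collides as a square): grip the shank with the fingers closing along body x or y. Origin: centre of the underside of the head; z up the shank, x and y along the sides of the squares. 70 to 140 g
- bolt_medium: hex bolt standing on its head, shank up, 68 mm tall (middle one of the three); bright plated steel. Head 6 mm high, 18 mm wide (collides as a 20 mm square); shank 10 mm across (collides as a square): grip the shank with the fingers closing along body x or y. Origin: centre of the underside of the head; z up the shank, x and y along the sides of the squares. 30 to 60 g
- bolt_short: hex bolt standing on its head, shank up, 52 mm tall (shortest of the three); dull grey-brown steel, as thick as the longest. Head 8 mm high, 22 mm wide (collides as a 26 mm square); shank 14 mm across (collides as a square): grip the shank with the fingers closing along body x or y. Origin: centre of the underside of the head; z up the shank, x and y along the sides of the squares. 38 to 76 g
- stand_large: widest wooden bolt stand: a pale turned wooden disc fixed to the bench, outer diameter 102 mm, 18 mm high, with one round recess in the middle of its top, 54 mm in diameter and 8 mm deep (recess floor 10 mm above the bench). Origin at the centre of its underside, on the axis of the recess; z up
- stand_medium: middle-sized wooden bolt stand: a pale turned wooden disc fixed to the bench, outer diameter 84 mm, 18 mm high, with one round recess in the middle of its top, 54 mm in diameter and 8 mm deep (recess floor 10 mm above the bench). Origin at the centre of its underside, on the axis of the recess; z up
- stand_small: narrowest wooden bolt stand: a pale turned wooden disc fixed to the bench, outer diameter 66 mm, 18 mm high, with one round recess in the middle of its top, 54 mm in diameter and 8 mm deep (recess floor 10 mm above the bench). Origin at the centre of its underside, on the axis of the recess; z up
- spacer: rusty brown turned steel spacer with a waist, standing upright, 34 mm in diameter, 54 mm high; bystander, to be left where it is. Origin at the centre of its underside
- nut_a: rusty brown hex nut lying flat on the bench, about 34 x 36 mm, 16 mm high; bystander, to be left where it is. Origin at the centre of its underside
- nut_b: rusty brown hex nut lying flat on the bench, about 37 x 33 mm, 16 mm high; bystander, to be left where it is. Origin at the centre of its underside
There are look-alikes about, which are no part of the job. What is shaped like the bolt_long but turquoise is not meant.

How it is judged (in metres and radians):
At the end, for the whole second after the job is handed in: Each bolt is upright (0.1 rad), at rest, head flat in the recess of its own stand (origin 6 to 14 mm above the stand's origin, within 15 mm of its axis): longest in widest, middle in middle-sized, shortest in narrowest; spacer and nuts within 20 mm of their starts (horizontal distance between bolt_long and stand_large below 0.015 m and z of bolt_long in the frame of stand_large between 0.006 and 0.014 m and angle between each of bolt_long, bolt_medium, bolt_short's own z axis and vertical below 0.1 rad and linear speed of each of bolt_long, bolt_medium, bolt_short below 0.02 m/s and angular speed of each of bolt_long, bolt_medium, bolt_short below 0.2 rad/s and horizontal distance between bolt_medium and stand_medium below 0.015 m and z of bolt_medium in the frame of stand_medium between 0.006 and 0.014 m and horizontal distance between bolt_short and stand_small below 0.015 m and z of bolt_short in the frame of stand_small between 0.006 and 0.014 m and distance of each of spacer, nut_a, nut_b from where it was at the start of the episode below 0.02 m); the robot touches nothing.
It fails at once if the spacer or a nut is pushed, lifted or knocked more than 20 mm from its place (distance of any of spacer, nut_a, nut_b from where it was at the start of the episode above 0.02 m).
It also fails if it takes over 72 s, if anything falls off the work surface, if the arm or the gripper's body presses on something with over 40 N, if the wrist force passes 120 N, or if a joint passes its speed limit or range.

ROBOT

A 6-joint arm with a two-finger parallel gripper is mounted at the origin on a cart in front of the work surface, level with it; the furniture and walls round the work are solid. World frame = base frame: x ahead of the robot, y to its left, z up, the work surface at z = 0. Lengths are in mm, angles in rad, forces in N, time in s.
With the tool pointing down it reaches from about 275 to 875 mm from the base axis. Payload 12.5 kg.
Tool frame: the origin (TCP) lies midway between the tips of the shut fingers; the grasp point (between the pads) lies 19 mm behind it; z points along the fingers, y is the line along which they close (so a half turn about z gives the same grasp; the last joint's range is limited). The gripper opens to 85 mm and grips with 20 to 120 N. Pads are 22 mm wide; open, the fingers measure 114 mm over their backs; the gripper's body (76 mm by 85 mm) begins 54 mm behind the grasp point. The pads swing forward as they close: fully open they stand 13 mm farther back than shut.
Start: joints at [-1.206, 0.351, 1.652, -0, 1.139, -0.085], TCP at [239.148, -495.27, 203.29] pointing down, gripper open.
Joint ranges: [-2.75, 2.75], [-0.79, 2.1], [0.01, 2.65], [-1.57, 4.71], [0.07, 3.14], [-2.87, 2.87]. Speed limits (rad/s): [2.22, 2.22, 2.79, 3.14, 3.14, 3.14].

INTERFACE

Orientations are given as a rotation vector (axis times angle).
In Python, from bench import r, jaws, solver, get_state, read_camera, calibration, close_job gives the robot as it stands. The module is installed in compiled form; this text tells all that it offers. Calls block until the motion is done:
- r.move_ptp(position, orientation): joint-space move of the TCP to a pose.
- r.move_linear(position, orientation=None, vel=150): straight line of the TCP; orientation=None keeps the orientation; vel is the mean speed in mm/s.
- r.move_j(angles): joint-space move.
- jaws.let_go() and jaws.close_gripper(): open the fingers fully, or close them until they stop; the grip force is fixed at half the most.
- r.pause(seconds).
- solver.inverse_kinematics(position, orientation): joint angles nearest the present ones, or None.
- get_state(): the state.
- read_camera(name): name is "side" or "top" or "wrist"; returns (picture, depth): 480x640x3 uint8, blue, green, red; 480x640 float32, mm along the optical axis (not along the pixel's ray), 0 where there is no reading.
- calibration(name): a dict with "K" (3x3 intrinsics, pixels), "origin" and "rotation" of the camera in the world. Camera axes: x right, y down, z forward; pixel columns grow to the right and rows downward; lengths in mm; the calibration is good to about 2 mm. A picture is of the moment at which its call begins: read the wrist's pose just before it. calibration takes no time and is no camera call; for the wrist camera it gives the pose at the moment of the call.
A pose or a line that the arm cannot do raises r.MotionError and nothing moves.
- close_job(): hands the job in; it is judged then, once.
The state is a dict: "t": time; "joint_positions": joint angles; "qd": joint speeds; "effort": joint torques, N m; "position": TCP position; "tcp_rot": TCP orientation; "wrist_force": force on the tool from outside, world axes, zero at the start; "moment": the same for the moment, N m; "gripper_width": finger opening in mm; "gripper_force": force on a finger pad.
Only numpy, scipy, OpenCV 4.12 (cv2) and the standard library are available. Lean on these libraries where they do the work, as an engineer would, in place of code of your own. Each camera call takes 0.05 s, during which the arm holds its last target. There are 200 camera calls.

## Working session

There is one attempt and no reset: what is moved stays moved. The work goes in short steps, each a Python script; the robot and the scene stay as the last script left them, time stands still between calls to the robot, and variables do not carry over. Pictures are saved under pics/ and viewed, at most 14 in all, crops included, and the job is handed in when it is done.

```bash
mkdir -p pics; python3 - <<'E'
from bench import *
import cv2,numpy as np
for n in ["top","side"]:
    p,d=read_camera(n); cv2.imwrite(f"pics/{n}.png",p); np.savez(f"{n}.npz",p=p,d=d)
    c=calibration(n); print(n,c, (d>0).mean())
print(get_state())
E
```

```text
top {'K': array([[488.43508026,   0.        , 319.22551632],
       [  0.        , 488.43508026, 235.11787675],
       [  0.        ,   0.        ,   1.        ]]), 'origin': array([ 400.75381096, -179.89875004,  876.76512165]), 'rotation': array([-2.10813543,  2.14821737, -0.17518647])} 0.9961751302083334
side {'K': array([[621.98150829,   0.        , 317.84517422],
       [  0.        , 621.98150829, 249.48574158],
       [  0.        ,   0.        ,   1.        ]]), 'origin': array([ 529.62028778, -942.44200618,  538.5151559 ]), 'rotation': array([-2.15634313, -0.00565876,  0.01090533])} 0.9960546875
{'t': 0.1, 'joint_positions': array([-1.20560347e+00,  3.51171373e-01,  1.65236114e+00,  1.80884203e-05,
        1.13910362e+00, -8.45873211e-02]), 'qd': array([ 9.91516577e-05, -3.49549493e-04, -2.60243661e-03,  1.04201131e-04,
       -2.56615095e-04,  1.81014336e-03]), 'effort': array([-6.10271445e-05, -5.06828249e+01, -2.91877949e+01, -1.57117888e-04,
        2.65672716e-03,  4.87946886e-05]), 'position': array([ 239.03823604, -494.97465757,  202.81789023]), 'tcp_rot': array([-3.06147622e+00, -7.00330197e-01,  2.03601897e-04]), 'wrist_force': array([-0.09507104,  0.36255322, -0.50526636]), 'moment': array([0.08188426, 0.04131491, 0.05199396]), 'gripper_force': 0.0, 'gripper_width': 85.41150986674407}
```

View pics/top.png

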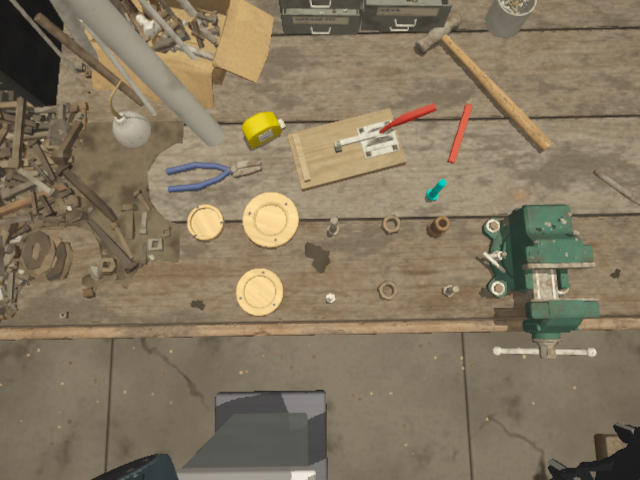

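View pics/side.png

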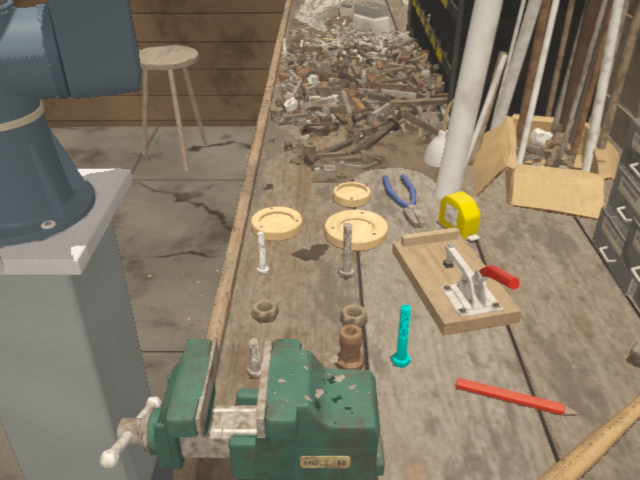

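Top view: three pale stands at (270,220) widest, (260,292) middle and (205,222) narrowest. Upright bolts stand at (333,228), (331,298) and (450,291). The spacer is at (440,226), the nuts at (391,225) and (387,290), and a turquoise look-alike bolt at (436,190). In the side view the bolts are at (346,250), (262,252) and (254,358), the last one right behind the vise. I'll measure these and enlarge them.

```bash
cat > h.py <<'E'
import numpy as np,cv2
from scipy.spatial.transform import Rotation as R
def ray(c,uv):
    uv=np.atleast_2d(uv).astype(float); d=np.c_[uv,np.ones(len(uv))]@np.linalg.inv(c["K"]).T
    M=c["rotation"]; M=R.from_rotvec(M).as_matrix() if np.ndim(M)==1 else M
    return d@M.T
def plane(c,uv,z):
    d=ray(c,uv); return c["origin"]+d*((z-c["origin"][2])/d[:,2])[:,None]
def cloud(c,dep):
    v,u=np.mgrid[:480,:640]; P=c["origin"]+ray(c,np.c_[u.ravel(),v.ravel()])*dep.ravel()[:,None]
    return P.reshape(480,640,3)
E
python3 - <<'E'
from h import *; from bench import calibration
t=np.load("top.npz"); s=np.load("side.npz")
P=cloud(calibration("top"),t["d"]); S=cloud(calibration("side"),s["d"])
print("bench z",np.median(P[250:270,360:440,2]),np.median(S[280:300,300:330,2]))
def blob(P,img,box,lo,hi):
    x0,y0,x1,y1=box; Q=P[y0:y1,x0:x1]; m=((Q[...,2]>lo)&(Q[...,2]<hi)).astype(np.uint8)
    n,l,st,ce=cv2.connectedComponentsWithStats(m)
    for i in range(1,n):
        if st[i,4]>8:
            q=Q[l==i]; print("  px",(ce[i]+[x0,y0]).round(1),"n",st[i,4],"med",np.median(q,0).round(1),"min",q.min(0).round(),"max",q.max(0).round())
print("top stands/low"); blob(P,0,(180,180,490,325),6,26)
print("top high>30"); blob(P,0,(280,170,620,360),30,120)
print("side >30"); blob(S,0,(220,170,420,400),30,120)
a=cv2.resize(t["p"][200:320,300:500],(800,480),interpolation=cv2.INTER_CUBIC); cv2.imwrite("pics/c1.png",a)
a=cv2.resize(s["p"][200:390,220:430],(640,579),interpolation=cv2.INTER_CUBIC); cv2.imwrite("pics/c2.png",a)
E
```

```text
bench z -0.6886094431728225 0.8618355601562939
top stands/low
  px [197.5 185.3] n 210 med [648.   47.4   9.8] min [640.   8.   6.] max [659.  80.  14.]
  px [316.4 183.5] n 271 med [ 645.6 -168.8   20. ] min [ 634. -224.    6.] max [ 654. -139.   26.]
  px [431.6 195.4] n 74 med [ 618.4 -379.2    8.8] min [ 612. -393.    6.] max [ 633. -371.   26.]
  px [270.6 219.9] n 2449 med [580.1 -87.6  16. ] min [ 530. -137.    6.] max [632. -38.  22.]
  px [205.4 222.5] n 1047 med [578.   30.9  10.7] min [545.  -2.   6.] max [610.  64.  20.]
  px [391.2 224.2] n 211 med [ 567.9 -304.5   14.5] min [ 551. -322.    6.] max [ 585. -288.   20.]
  px [433.7 230.4] n 129 med [ 552.2 -377.8   11.7] min [ 543. -401.    7.] max [ 577. -371.   26.]
  px [486.7 227.7] n 86 med [ 557.8 -475.6   12.4] min [ 544. -481.    7.] max [ 574. -470.   18.]
  px [440.5 224.5] n 14 med [ 565.1 -392.3   18.7] min [ 560. -394.    8.] max [ 568. -388.   25.]
  px [333.2 230.9] n 55 med [ 557.3 -199.6    8.5] min [ 553. -211.    6.] max [ 568. -189.   25.]
  px [317.4 256.6] n 497 med [ 512.1 -171.7   19.2] min [ 482. -
[... 1638 characters left out ...]
  px [260.5 244.1] n 159 med [ 438.3 -193.9   51.7] min [ 433. -198.   30.] max [ 443. -186.   71.]
  px [410.2 237.7] n 169 med [ 658.5 -154.    37.6] min [ 645. -160.   30.] max [ 673. -142.   41.]
  px [403.3 325.7] n 459 med [ 622.  -385.8   62.8] min [ 616. -390.   30.] max [ 629. -375.   89.]
  px [349.8 338. ] n 569 med [ 559.8 -393.2   49.5] min [ 547. -401.   31.] max [ 573. -372.   56.]
  px [253.6 348.4] n 191 med [ 447.9 -404.7   44.6] min [ 441. -409.   30.] max [ 453. -396.   55.]
  px [347.7 384.5] n 1630 med [ 551.6 -527.3  111.7] min [ 525. -552.   89.] max [ 582. -503.  120.]
  px [247.  393.6] n 257 med [ 454.2 -513.9   84.9] min [ 442. -520.   81.] max [ 465. -504.   88.]
```

View pics/c1.png

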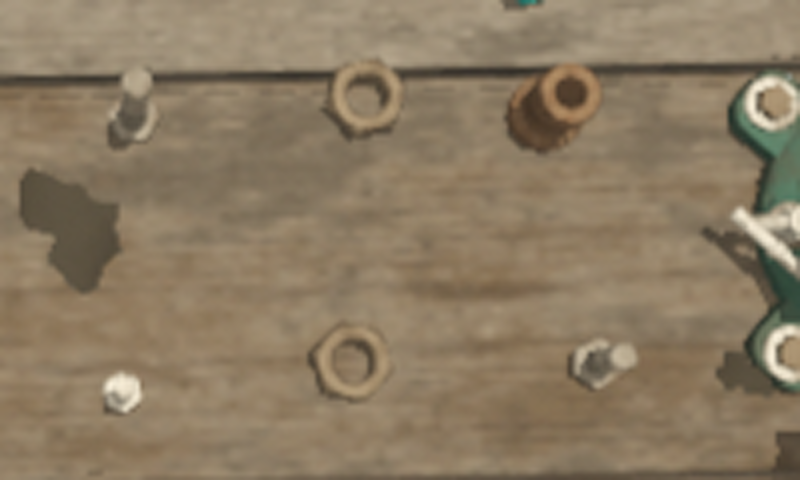

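View pics/c2.png

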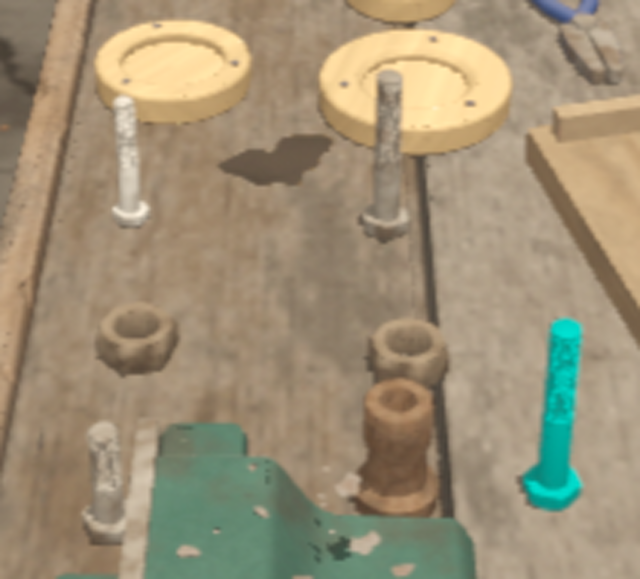

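Candidates for bolt_long are the dark grey bolt at top px (333,228) and the turquoise one at (436,190). Both are about 87 mm tall, but turquoise is excluded, so the grey one is meant, and the crops confirm it. The plated medium bolt at (331,298) is 68 mm tall, and the grey-brown short bolt at (450,291) is 52 mm tall. Next I'll look at the yaw of the short bolt with the wrist camera.

```bash
cat >> h.py <<'E'
from bench import *
B=dict(long=(561.4,-200.4),medium=(438.2,-192),short=(447.2,-402.8))
ST=dict(long=(581,-87.5),medium=(451.5,-67.6),short=(578,31))
def ori(th,pos):  # tool down, closing along th (deg); half turn with the smaller joint-6 angle
    best=None
    for k in (0,180):
        a=np.radians(th+90+k)/2; o=np.pi*np.array([np.cos(a),np.sin(a),0])
        q=solver.inverse_kinematics(np.array(pos,float),o)
        if q is not None and (best is None or abs(q[5])<best[0]): best=(abs(q[5]),o,q)
    return best[1],best[2]
def look(name,tag,z):
    c=calibration("wrist"); p,d=read_camera("wrist"); np.savez(f"w_{tag}.npz",p=p,d=d)
    M=c["rotation"]; M=R.from_rotvec(M).as_matrix() if np.ndim(M)==1 else M
    v=(np.array([*B[name],z])-c["origin"])@M; v=c["K"]@v; print("expected px",v[:2]/v[2],"cam",c["origin"].round(1))
    return c,p,d
E
python3 - <<'E'
from h import *
pos=(*B["short"],230); o,q=ori(0,pos); print(q)
r.move_ptp(pos,o); print(get_state()["t"],get_state()["position"])
c,p,d=look("short","s",0); cv2.imwrite("pics/w1.png",p)
P=cloud(c,d); m=((P[...,2]>35)&(P[...,2]<58)&(np.hypot(P[...,0]-447,P[...,1]+403)<20)); q=P[m]; print(m.sum(),q.min(0),q.max(0))
E
```

```text
[-8.10547840e-01  4.21012366e-01  1.48022515e+00 -4.44089210e-16
  1.24035514e+00 -8.10547840e-01]
1.0167 [ 446.44058466 -403.18674613  229.70068287]
expected px [323.63703991 205.31975815] cam [ 447.1 -331.5  399.4]
134 [ 442.42547928 -406.80117521   35.2656053 ] [ 453.50826314 -395.52457355   52.84109458]
```

View pics/w1.png

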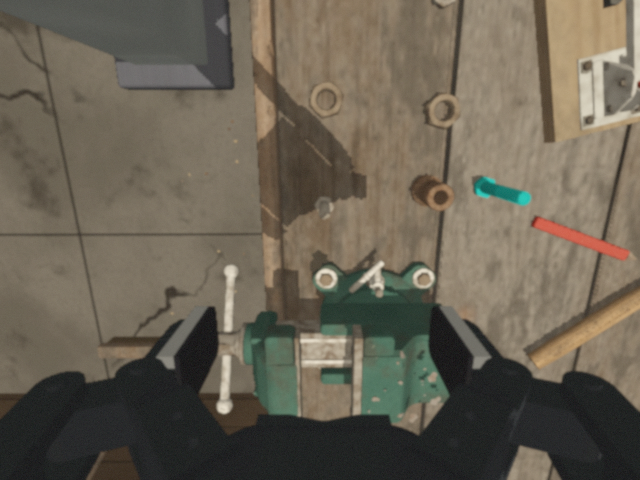

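```bash
python3 - <<'E'
from h import *
w=np.load("w_s.npz")["p"]; t=np.load("top.npz")["p"]
f=lambda i,u,v,s=17:cv2.resize(cv2.convertScaleAbs(i[v-s:v+s,u-s:u+s],alpha=1.5),(390,290) if 0 else (290,290),interpolation=cv2.INTER_CUBIC)
cv2.imwrite("pics/c3.png",np.vstack([np.hstack([f(w,323,208),f(t,450,291)]),np.hstack([f(t,333,228),f(t,331,298)])]))
E
```

```text
(no output)
```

View pics/c3.png

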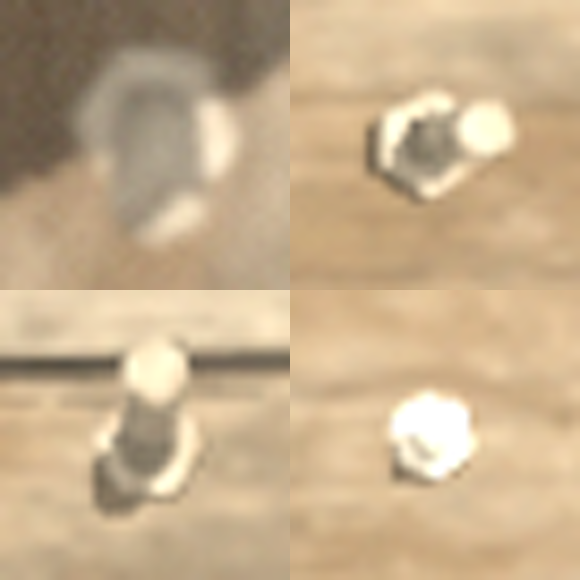

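Top-right panel: the short bolt's head has its corners nearly in line with world x (yaw about −6°). I'll grip it along that axis, which also clears the vise.

```bash
cat >> h.py <<'E'
def pick(name,th,z,xy=None):
    x,y=xy or B[name]; o,_=ori(th,(x,y,z))
    r.move_ptp((x,y,max(z+75,110)),o); r.move_linear((x,y,z),o,vel=120)
    print("pre",get_state()["position"],get_state()["wrist_force"].round(1))
    jaws.close_gripper(); s=get_state(); print("grip",s["gripper_width"],s["gripper_force"],s["wrist_force"].round(1))
    r.move_linear((x,y,z+130),vel=200); s=get_state(); print("lifted",s["t"],s["gripper_width"],s["gripper_force"])
def place(name,th,z,dz=10.5):
    x,y=ST[name]; o,_=ori(th,(x,y,z+10))
    r.move_ptp((x,y,z+130),o); r.move_linear((x,y,z+25),o,vel=150); r.move_linear((x,y,z+dz),o,vel=30)
    s=get_state(); print("down",s["position"],s["wrist_force"].round(1))
def release(z):
    jaws.let_go(); p=get_state()["position"]; r.move_linear((p[0],p[1],z+150),vel=150); print("t",get_state()["t"])
E
python3 - <<'E'
from h import *
pick("short",-6,20)
p,d=read_camera("side"); cv2.imwrite("pics/s2.png",p[0:400,100:560])
E
```

```text
pre [ 447.65367762 -403.25649781   20.93011805] [ 0.6  0.1 -0. ]
grip 5.502846760261664 58.82458537817001 [-0.2  1.2  2.6]
lifted 4.0833 5.112665857142358 58.7173917889595
```

View pics/s2.png

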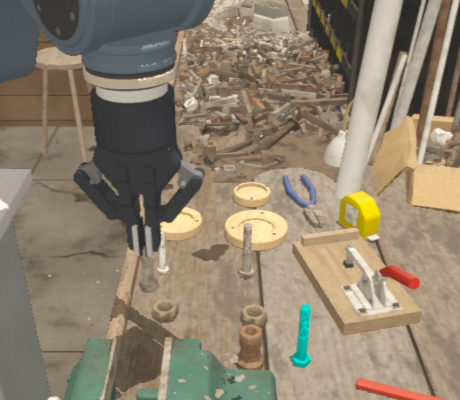

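```bash
python3 - <<'E'
from h import *
print(get_state()["gripper_width"],get_state()["gripper_force"])
p,d=read_camera("side"); np.savez("s2.npz",p=p,d=d)
a=cv2.resize(cv2.convertScaleAbs(p[170:300,200:320],alpha=1.7),(540,585),interpolation=cv2.INTER_CUBIC); cv2.imwrite("pics/s3.png",a)
S=cloud(calibration("side"),d)
for v in range(225,296,5): # bolt rows
    q=S[v,235:262]; m=(abs(q[:,0]-447)<25)&(abs(q[:,1]+403)<30)
    if m.any(): print(v,q[m].min(0).round(),q[m].max(0).round())
E
```

```text
5.252586630048735 58.71847182512283
225 [ 440. -417.  206.] [ 463. -395.  219.]
230 [ 440. -416.  201.] [ 464. -398.  212.]
235 [ 440. -416.  196.] [ 463. -399.  207.]
240 [ 439. -415.  189.] [ 463. -397.  200.]
245 [ 439. -416.  183.] [ 463. -398.  195.]
250 [ 438. -415.  181.] [ 461. -404.  188.]
255 [ 438. -416.  176.] [ 455. -406.  183.]
260 [ 442. -407.  166.] [ 452. -400.  170.]
265 [ 442. -407.  159.] [ 452. -400.  164.]
270 [ 442. -407.  153.] [ 453. -401.  157.]
275 [ 442. -407.  148.] [ 453. -403.  151.]
280 [ 438. -408.  136.] [ 456. -396.  145.]
285 [ 437. -407.  134.] [ 457. -402.  138.]
290 [ 440. -411.  130.] [ 455. -406.  134.]
```

View pics/s3.png

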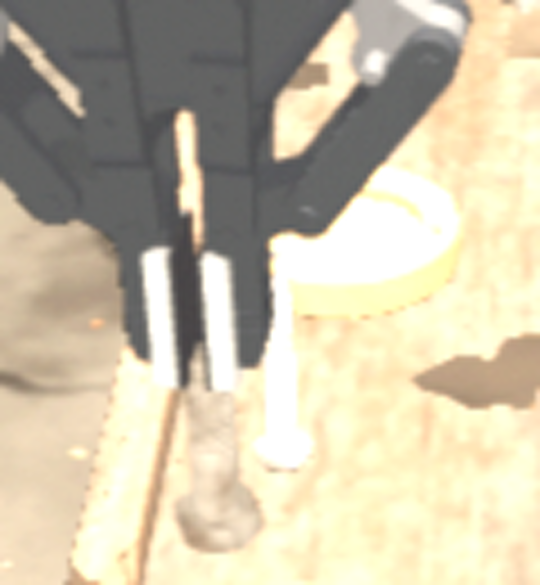

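```bash
python3 - <<'E'
from h import *
s=get_state(); print({k:np.round(s[k],3) for k in ("t","position","tcp_rot","wrist_force","moment","gripper_width")})
d=np.load("s2.npz")["d"]; S=cloud(calibration("side"),d)
for v in list(range(215,296,4)):
    q=S[v,200:290]; m=(abs(q[:,1]+403)<40)&(abs(q[:,0]-447)<60)
    print(v," ".join(f"{u}:{a[0]:.0f},{a[1]:.0f},{a[2]:.0f}" for u,a in zip(np.arange(200,290)[m][::3],q[m][::3])))
E
```

```text
{'t': np.float64(4.183), 'position': array([ 446.636, -402.217,  148.36 ]), 'tcp_rot': array([-2.333, -2.1  ,  0.   ]), 'wrist_force': array([-0.786,  0.486, -0.914]), 'moment': array([-0.04 ,  0.044,  0.051]), 'gripper_width': np.float64(5.51)}
215 204:410,-410,227 207:414,-411,227 210:417,-414,229 213:420,-411,227 216:423,-412,227 219:425,-407,225 222:428,-408,226 225:432,-413,228 228:435,-412,228 231:438,-412,228 234:441,-413,228 237:442,-403,223 244:451,-415,229 247:454,-415,230 250:457,-415,230 253:460,-416,230 256:463,-414,229 259:465,-413,228 262:469,-418,231 265:472,-417,231 268:475,-419,232 271:478,-417,231 274:481,-418,231 277:484,-417,231
219 209:415,-411,222 212:418,-410,222 218:423,-407,220 221:426,-406,220 224:430,-412,223 227:434,-415,225 230:437,-414,224 233:440,-414,224 236:442,-409,221 239:443,-399,215 242:445,-394,212 246:453,-415,225 249:455,-415,225 252:459,-416,225 255:462,-415,225 258:464,-411,223 261:467,-411,222 264:471,-417,226 267:474,-419,227 270:477,-418,226 273:480,-419,227
223 224:430,-414,220 227:433,-413,219 230:437,-416,221 233:439,-413,219 236:441,-
[... 1674 characters left out ...]
5,165 244:445,-406,166 247:449,-407,166 250:451,-403,164
267 242:443,-404,159 245:446,-405,160 248:449,-407,161 251:452,-404,159
271 242:442,-405,155 245:446,-408,157 248:449,-407,156 251:452,-404,154
275 242:442,-403,148 245:445,-405,150 248:448,-405,149 251:452,-404,149
279 241:439,-396,138 244:444,-406,145 247:447,-406,145 250:450,-403,143 253:453,-400,141
283 238:436,-399,134 241:440,-403,137 244:443,-404,138 247:447,-406,140 250:450,-406,139 253:453,-403,137 256:456,-403,137
287 239:437,-402,131 242:442,-410,137 245:445,-410,137 248:448,-409,136 251:451,-409,137 254:454,-406,134 257:457,-404,133
291 241:440,-409,131 244:444,-411,133 247:447,-410,131 250:450,-412,133 253:453,-409,131
295
```

The fingers are centred over the shank. The rendered tips look shorter than the stated TCP, but the bolt is held firmly at 59 N, hangs upright, and rose exactly with the tool. I'll place it.

```bash
python3 - <<'E'
from h import *
place("short",-6,20)
s=get_state(); print(s["gripper_width"],s["t"])
release(20)
x,y=B["long"]; 
r.move_ptp((561,-190,240),ori(0,(561,-190,240))[0]); print(get_state()["t"])
p,d=read_camera("side"); np.savez("s4.npz",p=p,d=d)
t,td=read_camera("top"); np.savez("t4.npz",p=t,d=td)
T=cloud(calibration("top"),td); S=cloud(calibration("side"),d)
for n,Q in (("top",T),("side",S)):
    m=(np.hypot(Q[...,0]-578,Q[...,1]-31)<45)&(Q[...,2]>25)&(Q[...,2]<80); q=Q[m]; print(n,m.sum(),q.min(0).round(),q.max(0).round())
c,w,_=look("long","l",0)
f=lambda i,u,v,s=30:cv2.resize(cv2.convertScaleAbs(i[max(v-s,0):v+s,u-s:u+s],alpha=1.3),(390,390),interpolation=cv2.INTER_CUBIC)
cv2.imwrite("pics/c5.png",np.hstack([f(p,352,190),cv2.resize(w,(390,390))]))
E
```

```text
down [577.92567848  30.99746713  30.31130374] [0.4 0.5 0.3]
4.955609731340063 7.325
t 9.1583
10.0833Traceback (most recent call last):
  File "<stdin>", line 11, in <module>
    return umr_minimum(a, axis, None, out, keepdims, initial, where)
ValueError: zero-size array to reduction operation minimum which has no identity
```

```bash
python3 - <<'E'
from h import *
p=np.load("s4.npz")["p"];t=np.load("t4.npz")["p"]
c,w,_=look("long","l",0)
S=cloud(calibration("side"),np.load("s4.npz")["d"])
m=(np.hypot(S[...,0]-578,S[...,1]-31)<45)&(S[...,2]>25)&(S[...,2]<80); q=S[m]; print(m.sum(), q.min(0) if len(q) else 0,q.max(0) if len(q) else 0)
cv2.imwrite("pics/c5.png",np.hstack([cv2.resize(p[150:360,220:430],(400,400)),cv2.resize(w,(400,400))]))
E
```

```text
expected px [323.28909222 214.40704517] cam [ 561.6 -116.9  409. ]
149 [572.7780412   23.31923125  25.22491623] [584.06876141  37.95648286  64.65319429]
```

View pics/c5.png

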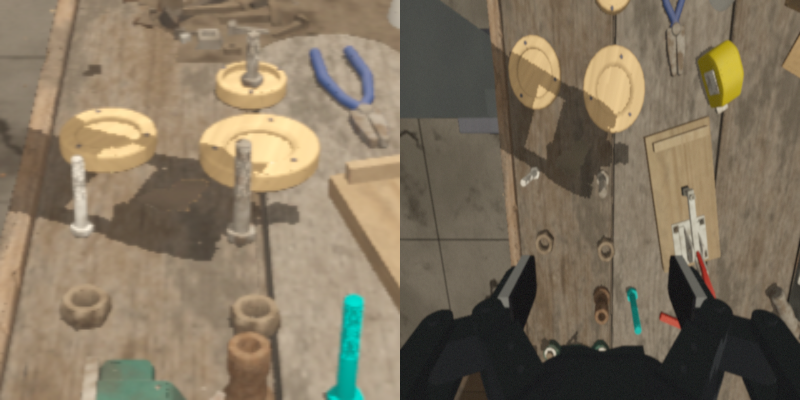

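Left panel: the short bolt stands upright in the narrowest stand, at about (253,58) in the crop. The cloud puts it at (578,31) with its top at about 63 mm, as intended. I'll do the other two the same way.

```bash
python3 - <<'E'
from h import *
for n,z in (("long",48),("medium",34)):
    pick(n,0,z)
    if get_state()["gripper_width"]<1.0: print("maybe empty"); break
    place(n,0,z); release(z)
r.move_ptp((300,-400,300),ori(0,(300,-400,300))[0])
p,d=read_camera("side"); t,td=read_camera("top")
T=cloud(calibration("top"),td); S=cloud(calibration("side"),d)
for n in ST:
  for k,Q in (("top",T),("side",S)):
    x,y=ST[n]; m=(np.hypot(Q[...,0]-x,Q[...,1]-y)<40)&(Q[...,2]>27)&(Q[...,2]<110); q=Q[m]
    if len(q): print(n,k,m.sum(),((q.min(0)+q.max(0))/2).round(1),q.max(0).round(1))
cv2.imwrite("pics/c6.png",np.hstack([cv2.resize(p[150:360,220:430],(400,400)),cv2.resize(t[170:330,180:480],(400,400))]))
print(get_state()["t"])
E
```

```text
pre [ 562.04790364 -200.63781128   48.99042359] [0.2 0.9 0.2]
grip 8.930814691319108 58.64006727933884 [-0.4 -0.5  4.4]
lifted 13.0667 9.074519265945586 58.577207922935486
down [580.98342926 -87.4804807   58.3921129 ] [-0.4 -0.8  0.4]
t 16.8917
pre [ 438.80445127 -192.07402678   34.55110282] [-0.6 -0.7  0.1]
grip 3.925046237965248 58.89279428869486 [ 0.  -0.   4.1]
lifted 20.05 3.7728990148059944 58.755401191301644
down [451.43497788 -67.57248243  44.35337415] [-0.5  0.9  0.2]
t 23.9417
long top 112 [580.9 -87.9  63.1] [586.9 -82.2  98.6]
long side 336 [581.  -87.7  63.2] [587.3 -80.1  99.3]
medium top 48 [451.5 -68.2  54.4] [455.6 -63.7  80.1]
medium side 175 [451.1 -68.4  53.7] [455.8 -62.2  80.1]
short top 74 [578.6  29.9  46.8] [584.6  35.1  64.3]
short side 128 [578.1  30.4  45.5] [583.6  37.4  63.9]
25.4667
```

View pics/c6.png

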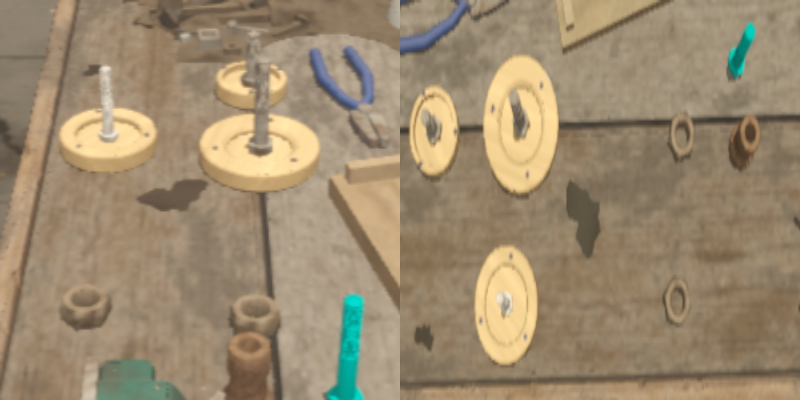

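All three bolts stand upright and centred in their own stands. The nuts, the spacer and the turquoise bolt have not moved.

```bash
python3 -c "
from bench import *
print(close_job())"
```

```text
the job is handed in; nothing more can be done
None
```

Job handed in at about 25 s of the 72 s: each bolt stands upright in its own stand, within about 1 mm of centre by both cameras, with the spacer and nuts untouched; the judge's verdict was not returned.

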